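# Close the test chamber: four cover knobs in star order

## Task

Tighten the four black bar knobs on the round test chamber's cover clockwise by hand in two passes, each in star order (a knob, the one opposite, then the other two): in the first pass only nip each knob up until it has clearly bitten on the gasket and before the cover is hard down, in the second firm each one up past the point where the cover is hard down, without overtightening. Do not lean on the cover, leave the other things where they are, and let go at the end.

Things in the scene. Friction and masses are not known exactly. Their poses are not given: they have to be found in the camera images.
- chamber: round shielded test chamber, aluminium, 220 mm across, fixed to the bench; steel cover on a black gasket, cover top 60 mm above the origin. Origin: centre of its underside, z up; yaw differs from run to run. Four black bar knobs ring the cover at 75 mm radius: knob_a on the chamber's +x axis, then b, c, d anticlockwise seen from above (a across from c, b from d)
- knob_a_grip (a point): grip point of knob a (across from c), on its vertical turning axis, 40 mm above the cover, 10 mm below the knob's top. Upright bar 44 mm long (its own x), 14 mm thick (y), 36 mm high, on a 32 mm disc 14 mm high; z up. Clockwise seen from above tightens; the knob does not sink. Springy core, 2 N m per rad: let go, the bar turns back by torque / 2 and the tightening stays
- knob_a_gasket (a joint): rad that knob a has turned since it bit on the gasket; 0 while it runs free (0.03 N m). It runs free for 0.1 to 0.4 rad first; where it bites differs from knob to knob and cannot be seen, only felt. Then it takes 0.24 N m for 0.6 rad (gasket taken up). Pass one ends between 0.1 and 0.6
- knob_a_clamp (a joint): rad that knob a has turned since the cover was hard down under it (gasket at 0.6); 0 until then. The torque jumps to 0.42 N m here and grows by 0.20 N m per rad. Firm from 0.2 (0.46 N m); over 1.0 (0.62 N m) it is overtightened. All torques are those while turning: with the hand at rest about 0.05 N m less is felt
- knob_b_grip (a point): grip point of knob b (across from d), on its vertical turning axis, 40 mm above the cover, 10 mm below the knob's top. Upright bar 44 mm long (its own x), 14 mm thick (y), 36 mm high, on a 32 mm disc 14 mm high; z up. Clockwise seen from above tightens; the knob does not sink. Springy core, 2 N m per rad: let go, the bar turns back by torque / 2 and the tightening stays
- knob_b_gasket (a joint): rad that knob b has turned since it bit on the gasket; 0 while it runs free (0.03 N m). It runs free for 0.1 to 0.4 rad first; where it bites differs from knob to knob and cannot be seen, only felt. Then it takes 0.24 N m for 0.6 rad (gasket taken up). Pass one ends between 0.1 and 0.6
- knob_b_clamp (a joint): rad that knob b has turned since the cover was hard down under it (gasket at 0.6); 0 until then. The torque jumps to 0.42 N m here and grows by 0.20 N m per rad. Firm from 0.2 (0.46 N m); over 1.0 (0.62 N m) it is overtightened. All torques are those while turning: with the hand at rest about 0.05 N m less is felt
- knob_c_grip (a point): grip point of knob c (across from a), on its vertical turning axis, 40 mm above the cover, 10 mm below the knob's top. Upright bar 44 mm long (its own x), 14 mm thick (y), 36 mm high, on a 32 mm disc 14 mm high; z up. Clockwise seen from above tightens; the knob does not sink. Springy core, 2 N m per rad: let go, the bar turns back by torque / 2 and the tightening stays
- knob_c_gasket (a joint): rad that knob c has turned since it bit on the gasket; 0 while it runs free (0.03 N m). It runs free for 0.1 to 0.4 rad first; where it bites differs from knob to knob and cannot be seen, only felt. Then it takes 0.24 N m for 0.6 rad (gasket taken up). Pass one ends between 0.1 and 0.6
- knob_c_clamp (a joint): rad that knob c has turned since the cover was hard down under it (gasket at 0.6); 0 until then. The torque jumps to 0.42 N m here and grows by 0.20 N m per rad. Firm from 0.2 (0.46 N m); over 1.0 (0.62 N m) it is overtightened. All torques are those while turning: with the hand at rest about 0.05 N m less is felt
- knob_d_grip (a point): grip point of knob d (across from b), on its vertical turning axis, 40 mm above the cover, 10 mm below the knob's top. Upright bar 44 mm long (its own x), 14 mm thick (y), 36 mm high, on a 32 mm disc 14 mm high; z up. Clockwise seen from above tightens; the knob does not sink. Springy core, 2 N m per rad: let go, the bar turns back by torque / 2 and the tightening stays
- knob_d_gasket (a joint): rad that knob d has turned since it bit on the gasket; 0 while it runs free (0.03 N m). It runs free for 0.1 to 0.4 rad first; where it bites differs from knob to knob and cannot be seen, only felt. Then it takes 0.24 N m for 0.6 rad (gasket taken up). Pass one ends between 0.1 and 0.6
- knob_d_clamp (a joint): rad that knob d has turned since the cover was hard down under it (gasket at 0.6); 0 until then. The torque jumps to 0.42 N m here and grows by 0.20 N m per rad. Firm from 0.2 (0.46 N m); over 1.0 (0.62 N m) it is overtightened. All torques are those while turning: with the hand at rest about 0.05 N m less is felt
- terminator: bystander, to be left alone: brass coax terminator, 24 mm across, 24 mm high, standing loose at the middle of the cover. Origin under its centre
- screwdriver: bystander, to be left alone: screwdriver lying beyond the chamber. Origin under its centre
- adapter: bystander, to be left alone: steel coax adapter, 26 mm across, 30 mm high, standing beside the chamber. Origin under its centre
- solder: bystander, to be left alone: grey solder spool, 60 mm across, 46 mm high. Origin under its centre
- parts_bin: bystander, to be left alone: blue open bin, 120 x 90 x 50 mm. Origin under its centre
- meter: bystander, to be left alone: orange hand multimeter, 150 x 75 x 35 mm. Origin under its centre
- jar: bystander, to be left alone: white jar, 50 mm across, 60 mm high. Origin under its centre
Not all that is in view belongs to the job. Leave any red look-alike of the chamber alone.

How it is judged:
On the way, in this order (a step that is already met when the one before it is completed fails the run):
1. one opposite pair of knobs is nipped up (gasket over 0.10) while the other two still run free (gasket under 0.06) (((value of joint each of knob_a_gasket, knob_c_gasket above 0.1 rad and value of joint each of knob_b_gasket, knob_d_gasket below 0.06 rad) or (value of joint each of knob_b_gasket, knob_d_gasket above 0.1 rad and value of joint each of knob_a_gasket, knob_c_gasket below 0.06 rad))), for 0.1 s.
2. all four knobs are nipped up (gasket over 0.10) and none is firmed yet (clamp under 0.10) (value of joint each of knob_a_gasket, knob_b_gasket, knob_c_gasket, knob_d_gasket above 0.1 rad and value of joint each of knob_a_clamp, knob_b_clamp, knob_c_clamp, knob_d_clamp below 0.1 rad), for 0.1 s.
3. one opposite pair is firm (clamp over 0.20) while the other two are not yet (clamp under 0.10) (((value of joint each of knob_a_clamp, knob_c_clamp above 0.2 rad and value of joint each of knob_b_clamp, knob_d_clamp below 0.1 rad) or (value of joint each of knob_b_clamp, knob_d_clamp above 0.2 rad and value of joint each of knob_a_clamp, knob_c_clamp below 0.1 rad))), for 0.1 s.
At the end, for the whole second after the job is handed in: all four knobs firm: gasket over 0.5 rad and clamp between 0.20 and 1.0 rad on each, the robot off the chamber, every bystander within 20 mm of where it was (value of joint knob_a_clamp between 0.2 and 1 rad and value of joint knob_b_clamp between 0.2 and 1 rad and value of joint knob_c_clamp between 0.2 and 1 rad and value of joint knob_d_clamp between 0.2 and 1 rad and value of joint each of knob_a_gasket, knob_b_gasket, knob_c_gasket, knob_d_gasket above 0.5 rad and contact force between the arm and chamber below 0.5 N); the robot touches nothing.
It fails at once if a knob is firmed (clamp over 0.10) while another is not yet nipped up (gasket under 0.10) (value of joint any of knob_a_clamp, knob_b_clamp, knob_c_clamp, knob_d_clamp above 0.1 rad and value of joint any of knob_a_gasket, knob_b_gasket, knob_c_gasket, knob_d_gasket below 0.1 rad).
It fails at once if a knob is overtightened (clamp over 1.0 rad, about 0.62 N m) (value of joint any of knob_a_clamp, knob_b_clamp, knob_c_clamp, knob_d_clamp above 1 rad).
It fails at once if the robot leans on the chamber or its cover with more than 20 N (contact force between any of the fingers, the arm and chamber above 20 N).
It fails at once if a bystander is moved more than 20 mm (distance of any of terminator, screwdriver, adapter, solder, parts_bin, meter, jar from where it was at the start of the episode above 0.02 m).
It also fails if it takes over 72 s, if anything falls off the work surface, if the arm or the gripper's body presses on something with over 40 N, if the wrist force passes 120 N, or if a joint passes its speed limit or range.

## Robot

A 6-joint arm with a two-finger parallel gripper is mounted at the origin on the work surface. World frame = base frame: x ahead of the robot, y to its left, z up, the work surface at z = 0. Lengths are in m, angles in rad, forces in N, time in s.
With the tool pointing down it reaches from about 0.275 to 0.75 m from the base axis. Payload 10.2 kg.
Tool frame: the origin (TCP) lies on the centre line of the jaws, within the pads' length; the fingertips stand 8 mm ahead of it and the grasp point (between the pads) lies 11 mm behind it; z points along the fingers, y is the line along which they close (so a half turn about z gives the same grasp; the last joint's range is limited). The gripper opens to 85 mm and grips with 20 to 120 N. Pads are 22 mm wide; open, the fingers measure 114 mm over their backs; the gripper's body (76 mm by 85 mm) begins 54 mm behind the grasp point. The pads swing forward as they close: fully open they stand 13 mm farther back than shut.
Start: joints at [1.045, 0.313, 1.498, -0, 1.331, -0.223], TCP at [0.157, 0.501, 0.239] pointing down, gripper open.
Joint ranges: [-2.94, 2.94], [-0.97, 2.17], [0.19, 2.56], [-1.23, 4.37], [0.02, 3.11], [-2.88, 2.88]. Speed limits (rad/s): [2.39, 2.39, 3.01, 3.14, 3.14, 3.14].

## Interface

Orientations are given as a unit quaternion [x, y, z, w].
In Python, from plant import get_state, get_image, camera_model, close_job, cut_out gives the robot as it stands.
- The arm moves only by the shell command python3 -m inch 'ROWS' [OPENING]. ROWS is a JSON object with one list for each field, all of the same length, 1 to 10, a row being the entries at one place: dx, dy, dz (the shift in cm), wx, wy, wz (a rotation vector in units of 0.05 rad); each row shifts and turns the commanded pose from where the row before left it, along the tool's axes as they then stand; what a row does not reach is not made up. A row lasts 1/12 s, in which the tool goes at most 0.0417 m and 0.125 rad, less where a joint would pass 70% of its speed; a pose out of reach is approached as far as the arm can. OPENING is the opening from 0.0 (shut) to 1.0 (fully open), set as the command begins (- or left out keeps the last). The fingers move at their own pace and stop on an object; the grip force is fixed at half the most. Time passes only in rows, so rows that do not move let the fingers close. It prints the time, the measured TCP pose, the force, the opening and the grip force at its end. Input that does not fit is refused with a message, and nothing moves.
- get_state(): the state, without advancing time (a new reading comes with each control period).
- get_image(name): name is "scene" or "side" or "wrist"; returns the picture (480x640x3 uint8, red, green, blue); there is no depth.
- camera_model(name): a dict with "camera_matrix" (3x3 intrinsics, pixels), "rvec" (rotation vector, rad) and "tvec" (3), from world to camera coordinates, as OpenCV has them. Camera axes: x right, y down, z forward; pixel columns grow to the right and rows downward; lengths in m; the calibration is good to about 2 mm. The wrist camera is an equidistant fisheye: a pixel r from the principal point sees the ray r / f radians off the axis. A picture is of the moment at which its call begins: read the wrist's pose just before it. camera_model takes no time and is no camera call; for the wrist camera it gives the pose at the moment of the call.
- close_job(): hands the job in; it is judged then, once.
Trained networks look in the newest picture that a camera, given by its name, has taken for a name from the list of things; names that differ only in an ending like _2 or _b are one class to them, and where a whole thing is asked for, a point or a joint stands for the part that bears it (a point fixed in the world has none). Each returns a list of dicts, best first, with "confidence" (0 to 1); they miss things now and then, are a little off and sometimes report something else, mostly with a low value. They report only what shows in the picture. A call takes as long as a camera call. They do not tell look-alikes from the thing itself.
- cut_out(camera, label): "mask" (480x640 bool, what is visible of it) and "extent" ([left, top, right, bottom] in pixels, round what is visible of it).
The state is a dict: "time": time; "joints": joint angles; "dq": joint speeds; "effort": joint torques, N m; "position": TCP position; "ee_rot": TCP orientation; "force": force on the tool from outside, world axes, zero at the start; "ft_torque": the same for the moment, N m; "opening": opening from 0.0 (shut) to 1.0 (fully open); "grasp_force": force on a finger pad.
Only numpy, scipy, OpenCV 4.12 (cv2) and the standard library are available. Lean on these libraries where they do the work, as an engineer would, in place of code of your own. Each camera call takes 0.05 s, during which the arm holds its last target. There are 200 camera calls.

## Working session

There is one attempt and no reset: what is moved stays moved. The work goes in short steps, Python scripts to look and compute and a shell command to move; the robot and the scene stay as the last step left them, time stands still between calls to the robot, and variables do not carry over. Pictures are saved under pics/ and viewed, at most 10 in all, crops included, and the job is handed in when it is done.

```bash
ls; mkdir -p pics; cat > h.py <<'E'
import numpy as np,cv2
from plant import *
def snap(n,f):
    im=get_image(n); cv2.imwrite('pics/'+f,im[:,:,::-1]); return im
E
python3 - <<'E'
from h import *
for n in('scene','side'):
    snap(n,n+'1.png');m=camera_model(n);print(n,m)
s=get_state();print({k:np.round(v,3) for k,v in s.items()})
E
```

```text
pics
scene {'camera_matrix': array([[587.0990433 ,   0.        , 309.32304155],
       [  0.        , 587.0990433 , 239.50702043],
       [  0.        ,   0.        ,   1.        ]]), 'rvec': array([ 1.1489474 ,  2.14851842, -1.11397686]), 'tvec': array([ 0.26503663, -0.14504217,  1.65888972])}
side {'camera_matrix': array([[547.26381585,   0.        , 325.26845261],
       [  0.        , 547.26381585, 240.36802872],
       [  0.        ,   0.        ,   1.        ]]), 'rvec': array([ 2.15336128, -0.25364263,  0.1530802 ]), 'tvec': array([-0.45790327,  0.14792576,  1.4383758 ])}
{'time': np.float64(0.1), 'joints': array([ 1.045,  0.313,  1.498, -0.   ,  1.331, -0.223]), 'dq': array([ 0.001, -0.001, -0.001, -0.001,  0.001,  0.001]), 'effort': array([ 2.0000e-03, -4.1290e+01, -2.6014e+01, -0.0000e+00,  3.0000e-03,
        0.0000e+00]), 'position': array([0.156, 0.501, 0.239]), 'ee_rot': array([ 0.151,  0.989, -0.001, -0.   ]), 'force': array([ 0.088, -0.35 ,  0.402]), 'ft_torque': array([-0.017,  0.001,  0.065]), 'grasp_force': np.float64(0.0), 'opening': np.float64(1.002)}
```

View pics/scene1.png

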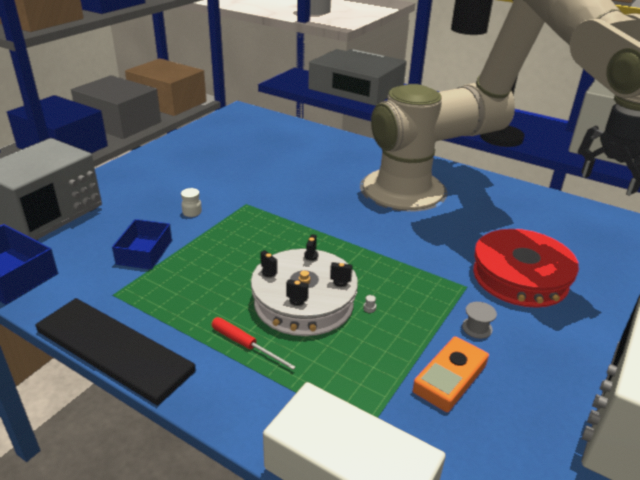

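View pics/side1.png

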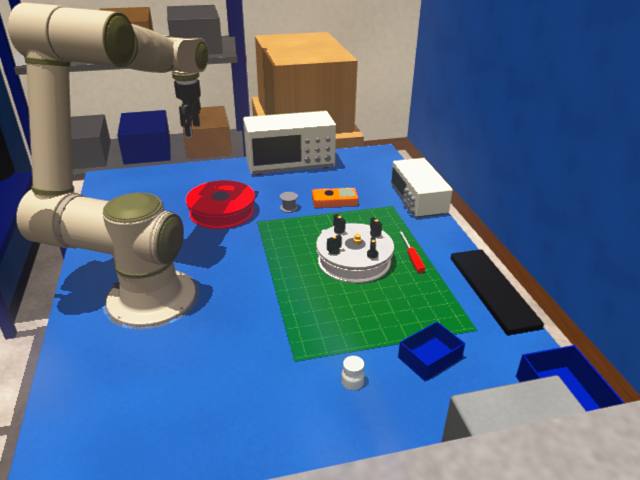

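The scene picture shows two candidates: the silver chamber with four black knobs at (304,290), and a red look-alike without knobs at (525,265). In the side picture they are at (355,250) and (221,203). The silver one fits the description (aluminium, four black bar knobs), and I'll confirm it in an enlarged crop.

```bash
cat >> h.py <<'E'
from scipy.spatial.transform import Rotation as R
def ray(n,uv,m=None):
    m=m or camera_model(n);K=m['camera_matrix'];Rm=cv2.Rodrigues(m['rvec'])[0];t=np.ravel(m['tvec'])
    x=(uv[0]-K[0,2])/K[0,0];y=(uv[1]-K[1,2])/K[1,1]
    if n=='wrist':
        r=np.hypot(x,y);d=np.array([np.sin(r)*x/max(r,1e-9),np.sin(r)*y/max(r,1e-9),np.cos(r)])
    else: d=np.array([x,y,1])
    return -Rm.T@t,Rm.T@d
def onz(n,uv,z,m=None):
    o,d=ray(n,uv,m);return o+d*(z-o[2])/d[2]
E
python3 - <<'E'
from h import *
im=get_image('scene');a=cv2.resize(im[215:345,235:395],(640,520),interpolation=3)
cv2.imwrite('pics/crop1.png',a[:,:,::-1])
get_image('side')
for n in('scene','side'):
  for l in('knob_a_grip','terminator','chamber','adapter'):
    for r in cut_out(n,l):
      v,u=np.nonzero(r['mask']);c=(u.mean(),v.mean())
      z=dict(k=.092,t=.072,c=.04,a=.015)[l[0]]
      print(n,l,round(r['confidence'],2),np.round(c,1),np.round(r['extent'],0),onz(n,c,z).round(4))
E
```

```text
scene knob_a_grip 0.79 [296.9 291.9] [287. 281. 307. 306.] [0.6407 0.0708 0.092 ]
scene terminator 0.36 [311.4 249. ] [303. 235. 318. 262.] [0.4816 0.0015 0.072 ]
scene chamber 0.98 [524.6 267.1] [473. 231. 578. 308.] [0.2328 0.4024 0.04  ]
scene chamber 0.81 [303.2 295.3] [254. 248. 359. 337.] [0.5902 0.0526 0.04  ]
scene chamber 0.49 [479.  319.5] [462. 305. 498. 338.] [0.4562 0.3779 0.04  ]
scene chamber 0.26 [450.1 373.3] [411. 339. 488. 415.] [0.621 0.384 0.04 ]
scene adapter 0.64 [370.3 304.2] [363. 295. 377. 312.] [0.51   0.1674 0.015 ]
side knob_a_grip 0.61 [375.3 226.8] [372. 217. 383. 238.] [0.6324 0.0598 0.092 ]
side knob_a_grip 0.31 [339.1 223.8] [335. 217. 348. 230.] [0.5355 0.098  0.092 ]
side chamber 0.9 [355.2 254.8] [316. 224. 393. 285.] [0.5601 0.0097 0.04  ]
side chamber 0.63 [220.9 204.3] [186. 180. 254. 229.] [0.2171 0.3739 0.04  ]
```

View pics/crop1.png

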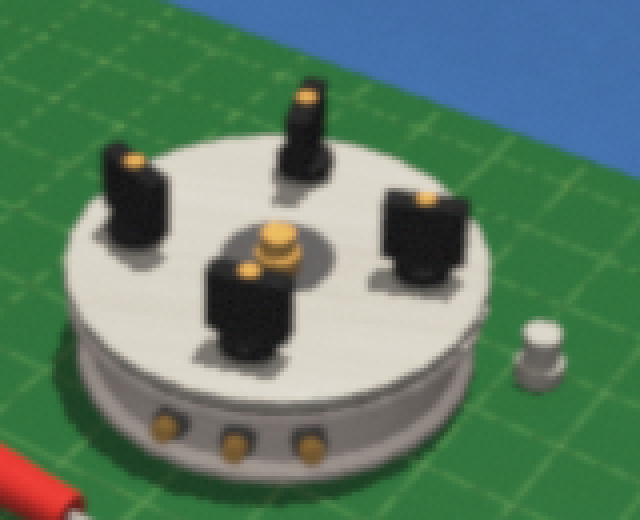

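The crop confirms it: a silver chamber with four black bar knobs, each with an orange dot at the centre of its top. In full-image pixels the dots are at about (297,282), (342,265), (312,239) and (268,255). The brass terminator stands in the middle.

```bash
python3 - <<'E'
from h import *
P=[onz('scene',c,.11) for c in[(297.3,282.5),(341.8,264.8),(311.8,239),(268.3,255)]]
print(np.round(P,4),np.mean(P,0))
s=get_state();T=R.from_quat(s['ee_rot']).as_matrix();print(T.round(3))
m=camera_model('wrist');Rm=cv2.Rodrigues(m['rvec'])[0];o=-Rm.T@np.ravel(m['tvec'])
print('cam in tool',T.T@(o-s['position']),(Rm@T).round(2),m['camera_matrix'][0])
print(T.T@(np.mean(P,0)*[1,1,0]+[0,0,.27]-s['position']))
E
```

```text
[[ 0.635   0.0677  0.11  ]
 [ 0.5379  0.1094  0.11  ]
 [ 0.4957  0.0106  0.11  ]
 [ 0.5946 -0.031   0.11  ]] [0.56581541 0.03918767 0.11      ]
[[-0.954  0.298  0.   ]
 [ 0.298  0.954  0.   ]
 [ 0.     0.    -1.   ]]
cam in tool [ 0.07154688 -0.00047502 -0.13505051] [[ 0.    1.   -0.  ]
 [-0.96  0.   -0.28]
 [-0.28  0.    0.96]] [371.64829954   0.         316.49276004]
[-0.52838563 -0.31886384 -0.03071182]
```

Units first: shifts go in cm and turns go in units of 0.05 rad. So -0.002 m is -0.2, -0.033 m is -3.3.

```bash
python3 -m inch '{"dx": [-3.3,-3.3,-3.3,-3.3,-3.3,-3.3,-3.3,-3.3],"dy": [-2,-2,-2,-2,-2,-2,-2,-2],"dz": [-0.2,-0.2,-0.2,-0.2,-0.2,-0.2,-0.2,-0.2],"wx": [0,0,0,0,0,0,0,0],"wy": [0,0,0,0,0,0,0,0],"wz": [0,0,0,0,0,0,0,0]}' ; python3 -m inch '{"dx": [-3.3,-3.3,-3.3,-3.3,-3.3,-3.3,-3.3,-3.3,0,0],"dy": [-2,-2,-2,-2,-2,-2,-2,-2,0,0],"dz": [-0.2,-0.2,-0.2,-0.2,-0.2,-0.2,-0.2,-0.2,0,0],"wx": [0,0,0,0,0,0,0,0,0,0],"wy": [0,0,0,0,0,0,0,0,0,0],"wz": [0,0,0,0,0,0,0,0,0,0]}'
python3 - <<'E'
from h import *
import pickle
m=camera_model('wrist');im=snap('wrist','w1.png');pickle.dump((m,im),open('w1.pkl','wb'))
s=get_state();print(s['time'],s['position'],s['joints'])
E
```

```text
time: 1.27
position: [0.3617, 0.2681, 0.2556]
ee_rot: [0.151, 0.989, 0.0, 0.0]
force: [0.6, 0.5, 0.8]
opening: 0.997
grasp_force: 0.0
time: 2.1
position: [0.5657, 0.0369, 0.2706]
ee_rot: [0.152, 0.988, 0.0, -0.0]
force: [0.2, 1.6, -0.0]
opening: 0.996
grasp_force: 0.0
2.15 [0.56503341 0.03809551 0.2708981 ] [-1.39621926e-01  3.86037892e-01  1.31347887e+00  2.43695448e-04
  1.44299394e+00 -1.40685820e+00]
```

View pics/w1.png

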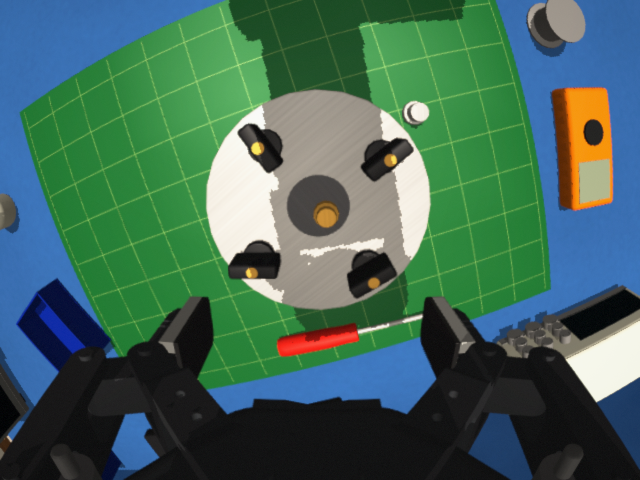

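The wrist picture shows the knob dots at about (258,148), (391,160), (252,272) and (374,283), and the terminator at (326,215). I'll rectify it to the knob-top plane.

```bash
cat >> h.py <<'E'
def ortho(im,m,c,half,px,z=.11):
    K=m['camera_matrix'];Rm=cv2.Rodrigues(m['rvec'])[0];t=np.ravel(m['tvec'])
    n=int(2*half/px);i,j=np.mgrid[:n,:n]
    X=np.stack([c[0]+half-i*px,c[1]+half-j*px,np.full((n,n),z)],-1)  # up=+x, left=+y
    p=X@Rm.T+t;rho=np.hypot(p[...,0],p[...,1]);th=np.arctan2(rho,p[...,2])
    return cv2.remap(im,(K[0,2]+K[0,0]*th*p[...,0]/rho).astype('f4'),(K[1,2]+K[1,1]*th*p[...,1]/rho).astype('f4'),1)
E
python3 - <<'E'
from h import *
import pickle
m,im=pickle.load(open('w1.pkl','rb'))
D=[]
hsv=cv2.cvtColor(im,cv2.COLOR_RGB2HSV);mk=cv2.inRange(hsv,(12,120,130),(32,255,255))
n,l,st,c=cv2.connectedComponentsWithStats(mk)
for k in range(1,n):
    if 20<st[k,4]<400 and 200<c[k,0]<440 and c[k,1]<300: print(st[k,4],c[k],onz('wrist',c[k],.11,m).round(4))
tiles=[]
for u in((258,148),(391,160),(374,283),(252,272)):
    k=min(range(1,n),key=lambda k:np.hypot(*(c[k]-u))); p=onz('wrist',c[k],.11,m)
    o=ortho(im,m,p,.04,.0002);tiles.append(cv2.resize(o,(400,400))[50:350]);D.append(p)
D=np.array(D);C=D.mean(0);print('centre',C,'radii',np.hypot(*(D-C)[:,:2].T),'az',np.degrees(np.arctan2((D-C)[:,1],(D-C)[:,0])))
cv2.imwrite('pics/o1.png',np.vstack([np.hstack(tiles[:2]),np.hstack(tiles[2:])])[:,:,::-1])
E
```

```text
137 [257. 148.] [0.4961 0.0089 0.11  ]
122 [390.27868852 159.77868852] [0.5369 0.1078 0.11  ]
399 [325.83709273 215.70927318] [0.5658 0.0446 0.11  ]
100 [251.12 272.63] [ 0.5944 -0.0317  0.11  ]
91 [373.28571429 282.72527473] [0.6353 0.0667 0.11  ]
centre [0.56571342 0.03790382 0.11      ] radii [0.07537143 0.07558639 0.07533976 0.07534548] az [-157.37724361  112.39231364   22.43963869  -67.58404503]
```

View pics/o1.png

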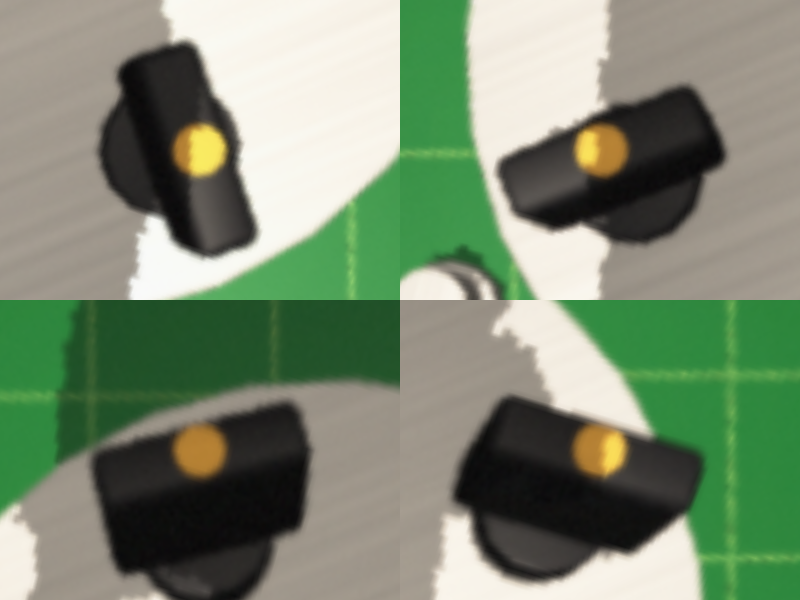

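The rectified tiles (up = +x, left = +y) give each bar's angle from world x. The bars of K1 and K3 (opposite each other) are at about 18.6° and 104.6°, and those of K2 and K4 at about 111.5° and 73.5°. I'll start with K1 and then K3.

```bash
cat > go.py <<'E'
# go.py x y z yawdeg(of tool x): deltas in tool axes; bare: state
import sys
from h import *
s=get_state();T=R.from_quat(s['ee_rot']).as_matrix();yaw=np.degrees(np.arctan2(T[1,0],T[0,0]))
F=T.T@s['force'];print('t %.2f'%s['time'],'pos',s['position'].round(4),'yaw %.2f'%yaw,'Ftool',F.round(1),'Mz %.3f'%s['ft_torque'][2],'open %.3f grip %.0f'%(s['opening'],s['grasp_force']),'j6 %.2f'%s['joints'][5])
if len(sys.argv)>1:
    a=list(map(float,sys.argv[1:]));d=T.T@(np.array(a[:3])-s['position']);r=np.radians((yaw-a[3]+180)%360-180)
    print('delta',d.round(4),'rz %.3f'%r,'tilt',T[:,2].round(3))
E
python3 go.py 0.4961 0.0095 0.15 198.6
```

```text
t 2.15 pos [0.565  0.0381 0.2709] yaw 162.61 Ftool [-0.7 -0.4 -0.5] Mz -0.012 open 1.002 grip 0 j6 -1.41
delta [ 0.0571 -0.0479  0.1209] rz -0.628 tilt [-0.001  0.    -1.   ]
```

In the tool's units: 0.0302 m is 3.02, 0.0143 m is 1.43, -0.12 rad is -2.4.

```bash
python3 -m inch '{"dx": [1.43,1.43,1.43,1.43,0,0,0,0,0,0],"dy": [-1.2,-1.2,-1.2,-1.2,0,0,0,0,0,0],"dz": [3.02,3.02,3.02,3.02,0,0,0,0,0,0],"wx": [0,0,0,0,0,0,0,0,0,0],"wy": [0,0,0,0,0,0,0,0,0,0],"wz": [0,0,0,0,-2.4,-2.4,-2.4,-2.4,-2.4,-0.56]}' 0.5 >/dev/null; python3 -m inch '{"dx": [0,0],"dy": [0,0],"dz": [0,0],"wx": [0,0],"wy": [0,0],"wz": [0,0]}' >/dev/null
python3 - <<'E'
from h import *
snap('wrist','w2.png')
E
python3 go.py 0.4961 0.0095 0.09 198.6
```

```text
t 3.20 pos [0.4959 0.0102 0.1508] yaw -161.39 Ftool [ 0.1 -0.5 -0.4] Mz -0.017 open 0.501 grip 0 j6 -2.11
delta [ 0.0001 -0.0007  0.0608] rz 0.000 tilt [ 0.  0. -1.]
```

View pics/w2.png

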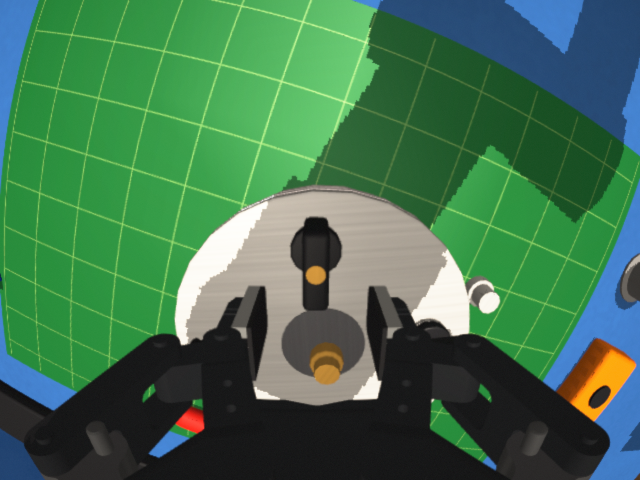

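The bar stands vertical at column 316, between the jaws (centre about 317), and the dot is at (316,275), so the alignment is good. Now I'll descend and grip.

```bash
python3 -m inch '{"dx": [0,0,0],"dy": [0,-0.04,0],"dz": [3,3,0],"wx": [0,0,0],"wy": [0,0,0],"wz": [0,0,0]}' >/dev/null; python3 go.py; python3 -m inch '{"dx": [0,0,0,0,0,0],"dy": [0,0,0,0,0,0],"dz": [0,0,0,0,0,0],"wx": [0,0,0,0,0,0],"wy": [0,0,0,0,0,0],"wz": [0,0,0,0,0,0]}' 0.0 >/dev/null; python3 go.py
```

```text
t 3.45 pos [0.4936 0.0099 0.0864] yaw -161.41 Ftool [0.6 0.7 0.6] Mz 0.031 open 0.503 grip 0 j6 -2.11
t 3.95 pos [0.4969 0.0096 0.0923] yaw -161.38 Ftool [ 1.   6.  -6.6] Mz -0.037 open 0.152 grip 61 j6 -2.11
```

```bash
for i in 1 2 3; do python3 -m inch '{"dx": [0,0],"dy": [0,0],"dz": [0,0],"wx": [0,0],"wy": [0,0],"wz": [2,0]}' >/dev/null; python3 go.py; done
```

```text
t 4.12 pos [0.497  0.0095 0.0923] yaw -167.38 Ftool [ 1.1  4.8 -6.6] Mz -0.075 open 0.153 grip 61 j6 -2.01
t 4.28 pos [0.4969 0.0094 0.0923] yaw -173.09 Ftool [ 1.   4.3 -7. ] Mz 0.156 open 0.153 grip 61 j6 -1.91
t 4.45 pos [0.4969 0.0094 0.0923] yaw -178.80 Ftool [ 2.1  3.6 -6.7] Mz 0.232 open 0.151 grip 61 j6 -1.81
```

```bash
for i in 1 2; do python3 -m inch '{"dx": [0,0],"dy": [0,0],"dz": [0,0],"wx": [0,0],"wy": [0,0],"wz": [2,0]}' >/dev/null; python3 go.py; done;  for i in 1 2; do python3 -m inch '{"dx": [0],"dy": [0],"dz": [0],"wx": [0],"wy": [0],"wz": [0]}' >/dev/null; python3 go.py; done
```

```text
t 4.62 pos [0.4969 0.0093 0.0923] yaw 175.47 Ftool [ 2.8  2.7 -7.1] Mz 0.270 open 0.150 grip 61 j6 -1.71
t 4.78 pos [0.4969 0.0092 0.0923] yaw 169.74 Ftool [ 3.6  2.4 -6.4] Mz 0.255 open 0.149 grip 61 j6 -1.61
t 4.87 pos [0.4969 0.0092 0.0923] yaw 169.99 Ftool [ 3.8  2.  -7.1] Mz 0.217 open 0.149 grip 61 j6 -1.61
t 4.95 pos [0.4969 0.0092 0.0923] yaw 170.02 Ftool [ 3.4  2.6 -6.9] Mz 0.176 open 0.155 grip 61 j6 -1.61
```

Plateau at 0.25, about 0.19 at rest, so K1's gasket is at roughly 0.26. Release and move to K3.

```bash
python3 -m inch '{"dx": [0,0,0,0,0,0],"dy": [0,0,0,0,0,0],"dz": [0,0,0,-3,-3,0],"wx": [0,0,0,0,0,0],"wy": [0,0,0,0,0,0],"wz": [0,0,0,0,0,0]}' 0.5 >/dev/null; python3 go.py 0.6357 0.0673 0.15 104.6
```

```text
t 5.45 pos [0.4987 0.0086 0.1556] yaw 169.99 Ftool [-1.8  0.5 -0.6] Mz 0.013 open 0.501 grip 0 j6 -1.61
delta [-0.1246  0.0816  0.0067] rz 1.141 tilt [ 0.009 -0.002 -1.   ]
```

In the tool's units: -0.0311 m is -3.11, 0.0204 m is 2.04, 0.12 rad is 2.4.

```bash
python3 -m inch '{"dx": [-3.11,-3.11,-3.11,-3.11,0,0,0,0,0],"dy": [2.04,2.04,2.04,2.04,0,0,0,0,0],"dz": [0.1,0.1,0.1,0.1,0,0,0,0,0],"wx": [0,0,0,0,0,0,0,0,0],"wy": [0,0,0,0,0,0,0,0,0],"wz": [0,0,0,0,2.4,2.4,2.4,2.4,2.4]}' >/dev/null;  python3 -m inch '{"dx": [0,0,0,0,0,0,0],"dy": [0,0,0,0,0,0,0],"dz": [0,0,0,0,0,0,0],"wx": [0,0,0,0,0,0,0],"wy": [0,0,0,0,0,0,0],"wz": [2.4,2.4,2.4,2.4,1.22,0,0]}' >/dev/null; python3 go.py 0.6357 0.0673 0.0915 104.6
python3 - <<'E'
from h import *
snap('wrist','w3.png')
E
```

```text
t 6.78 pos [0.6331 0.0677 0.1463] yaw 104.72 Ftool [-0.3  1.1 -0.5] Mz 0.023 open 0.494 grip 0 j6 -0.33
delta [-0.0011  0.0024  0.0548] rz 0.002 tilt [-0. -0. -1.]
```

View pics/w3.png

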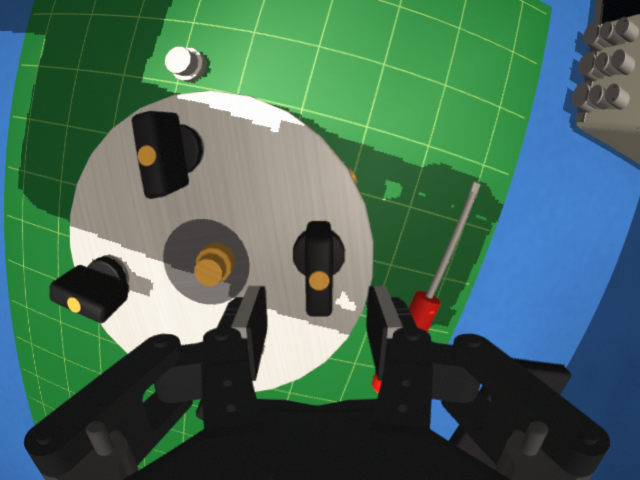

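K3's bar stands upright at column 319 and the jaw centre is at about 317, so it needs +2.4 mm in tool y.

In the tool's units: 0.027 m is 2.7, 0.0022 m is 0.22.

```bash
python3 -m inch '{"dx": [0,0,0,0],"dy": [0.22,0,0,0],"dz": [2.7,2.7,0,0],"wx": [0,0,0,0],"wy": [0,0,0,0],"wz": [0,0,0,0]}' >/dev/null; python3 go.py; python3 -m inch '{"dx": [0,0,0,0,0,0],"dy": [0,0,0,0,0,0],"dz": [0,0,0,0,0,0],"wx": [0,0,0,0,0,0],"wy": [0,0,0,0,0,0],"wz": [0,0,0,0,0,0]}' 0.0 >/dev/null; python3 go.py;  for i in 1 2 3; do python3 -m inch '{"dx": [0,0],"dy": [0,0],"dz": [0,0],"wx": [0,0],"wy": [0,0],"wz": [2,0]}' >/dev/null; python3 go.py; done
```

```text
t 7.17 pos [0.6347 0.0683 0.0919] yaw 104.67 Ftool [-0.4 -0.8 -0.4] Mz -0.006 open 0.495 grip 0 j6 -0.33
t 7.67 pos [0.6349 0.0681 0.0947] yaw 104.64 Ftool [-0.1 -8.1 -8.1] Mz -0.017 open 0.155 grip 59 j6 -0.33
t 7.83 pos [0.635  0.068  0.0947] yaw 98.63 Ftool [-0.7 -8.7 -7.6] Mz 0.036 open 0.153 grip 59 j6 -0.23
t 8.00 pos [0.635  0.068  0.0947] yaw 92.90 Ftool [-1.5 -7.1 -7.3] Mz -0.009 open 0.154 grip 59 j6 -0.13
t 8.17 pos [0.6351 0.068  0.0947] yaw 87.17 Ftool [-1.9 -6.3 -7. ] Mz -0.028 open 0.150 grip 59 j6 -0.03
```

```bash
for i in 1 2 3; do python3 -m inch '{"dx": [0,0],"dy": [0,0],"dz": [0,0],"wx": [0,0],"wy": [0,0],"wz": [2,0]}' >/dev/null; python3 go.py; done
```

```text
t 8.33 pos [0.6351 0.0679 0.0947] yaw 81.46 Ftool [-3.2 -6.5 -7.5] Mz 0.230 open 0.156 grip 59 j6 0.07
t 8.50 pos [0.6352 0.0679 0.0947] yaw 75.74 Ftool [-4.3 -6.3 -8.4] Mz 0.265 open 0.154 grip 59 j6 0.17
t 8.67 pos [0.6352 0.0678 0.0947] yaw 70.01 Ftool [-4.4 -5.4 -7.5] Mz 0.215 open 0.153 grip 59 j6 0.27
```

In the tool's units: 0.1 rad is 2.

```bash
python3 -m inch '{"dx": [0,0],"dy": [0,0],"dz": [0,0],"wx": [0,0],"wy": [0,0],"wz": [2,0]}' >/dev/null; python3 go.py; python3 -m inch '{"dx": [0],"dy": [0],"dz": [0],"wx": [0],"wy": [0],"wz": [0]}' >/dev/null; python3 go.py; python3 -m inch '{"dx": [0,0,0,0,0,0,0],"dy": [0,0,0,0,0,0,0],"dz": [0,0,0,-3,-3,0,0],"wx": [0,0,0,0,0,0,0],"wy": [0,0,0,0,0,0,0],"wz": [0,0,0,0,0,0,0]}' 0.5 >/dev/null; python3 go.py 0.5369 0.1088 0.15 111.5
```

```text
t 8.83 pos [0.6353 0.0678 0.0947] yaw 64.28 Ftool [-5.6 -4.4 -7.4] Mz 0.210 open 0.150 grip 59 j6 0.37
t 8.92 pos [0.6353 0.0678 0.0947] yaw 64.53 Ftool [-5.4 -3.7 -7.2] Mz 0.201 open 0.149 grip 59 j6 0.37
t 9.50 pos [0.636  0.0684 0.1544] yaw 64.52 Ftool [-0.5  0.1  0.4] Mz -0.043 open 0.501 grip 0 j6 0.37
delta [-0.0062 -0.1069  0.004 ] rz -0.820 tilt [ 0.004 -0.    -1.   ]
```

```bash
python3 -m inch '{"dx": [-0.21,-0.21,-0.21,0,0,0,0,0,0,0],"dy": [-3.56,-3.56,-3.56,0,0,0,0,0,0,0],"dz": [0.1,0.1,0.1,0,0,0,0,0,0,0],"wx": [0,0,0,0,0,0,0,0,0,0],"wy": [0,0,0,0,0,0,0,0,0,0],"wz": [0,0,0,-2.4,-2.4,-2.4,-2.4,-2.4,-2.4,-2]}' >/dev/null;  python3 -m inch '{"dx": [0,0],"dy": [0,0],"dz": [0,0],"wx": [0,0],"wy": [0,0],"wz": [0,0]}' >/dev/null; python3 - <<'E'
from h import *
import pickle
m=camera_model('wrist');im=get_image('wrist');pickle.dump((m,im),open('w4.pkl','wb'))
hsv=cv2.cvtColor(im,cv2.COLOR_RGB2HSV);mk=cv2.inRange(hsv,(12,120,110),(32,255,255))
n,l,st,c=cv2.connectedComponentsWithStats(mk)
for k in range(1,n):
    if 40<st[k,4]<900: print(st[k,4],c[k],onz('wrist',c[k],.11,m).round(4))
E
python3 go.py 0.5369 0.1088 0.0915 111.5
```

```text
304 [317.22697368 278.79276316] [0.537  0.1069 0.11  ]
t 10.55 pos [0.5358 0.1087 0.149 ] yaw 111.30 Ftool [-0.2  0.2  0.1] Mz 0.005 open 0.501 grip 0 j6 -0.39
delta [-0.0003  0.0011  0.0575] rz -0.003 tilt [-0.001  0.    -1.   ]
```

```bash
python3 -m inch '{"dx": [0,0,0,0],"dy": [0.05,0,0,0],"dz": [2.85,2.85,0,0],"wx": [0,0,0,0],"wy": [0,0,0,0],"wz": [0,0,0,0]}' >/dev/null; python3 go.py; python3 -m inch '{"dx": [0,0,0,0,0,0],"dy": [0,0,0,0,0,0],"dz": [0,0,0,0,0,0],"wx": [0,0,0,0,0,0],"wy": [0,0,0,0,0,0],"wz": [0,0,0,0,0,0]}' 0.0 >/dev/null; python3 go.py;  for i in 1 2 3; do python3 -m inch '{"dx": [0,0],"dy": [0,0],"dz": [0,0],"wx": [0,0],"wy": [0,0],"wz": [2,0]}' >/dev/null; python3 go.py; done
```

```text
t 10.88 pos [0.536  0.1089 0.092 ] yaw 111.39 Ftool [ 0.3  0.2 -1.3] Mz -0.017 open 0.503 grip 0 j6 -0.39
t 11.38 pos [0.5366 0.1086 0.0943] yaw 111.48 Ftool [-0.7 -6.  -7.7] Mz -0.022 open 0.149 grip 60 j6 -0.39
t 11.55 pos [0.5367 0.1086 0.0943] yaw 105.47 Ftool [ 0.1 -4.5 -8.1] Mz -0.023 open 0.152 grip 60 j6 -0.28
t 11.72 pos [0.5367 0.1086 0.0944] yaw 99.74 Ftool [-0.6 -4.4 -6.9] Mz -0.031 open 0.151 grip 60 j6 -0.18
t 11.88 pos [0.5368 0.1086 0.0944] yaw 94.03 Ftool [-2.1 -4.5 -8.1] Mz 0.195 open 0.152 grip 60 j6 -0.08
```

```bash
for i in 1 2 3; do python3 -m inch '{"dx": [0,0],"dy": [0,0],"dz": [0,0],"wx": [0,0],"wy": [0,0],"wz": [2,0]}' >/dev/null; python3 go.py; done;  python3 -m inch '{"dx": [0,0,0,0,0,0,0],"dy": [0,0,0,0,0,0,0],"dz": [0,0,0,-3,-3,0,0],"wx": [0,0,0,0,0,0,0],"wy": [0,0,0,0,0,0,0],"wz": [0,0,0,0,0,0,0]}' 0.5 >/dev/null; python3 go.py 0.5944 -0.0312 0.15 73.5
```

```text
t 12.05 pos [0.5369 0.1086 0.0944] yaw 88.31 Ftool [-1.7 -4.7 -7.7] Mz 0.184 open 0.153 grip 60 j6 0.02
t 12.22 pos [0.5369 0.1085 0.0943] yaw 82.58 Ftool [-2.6 -4.  -6.7] Mz 0.238 open 0.149 grip 60 j6 0.12
t 12.38 pos [0.537  0.1085 0.0944] yaw 76.86 Ftool [-3.3 -2.8 -6.1] Mz 0.273 open 0.147 grip 60 j6 0.22
t 12.97 pos [0.5373 0.1089 0.1539] yaw 77.11 Ftool [-0.1 -0.3  0.4] Mz 0.002 open 0.499 grip 0 j6 0.21
delta [-0.1238  0.0869  0.0041] rz 0.063 tilt [ 0.003  0.    -1.   ]
```

In the tool's units: -0.031 m is -3.1, 0.0217 m is 2.17, 0.063 rad is 1.26.

```bash
python3 -m inch '{"dx": [-3.1,-3.1,-3.1,-3.1,0,0,0,0],"dy": [2.17,2.17,2.17,2.17,0,0,0,0],"dz": [0.1,0.1,0.1,0.1,0,0,0,0],"wx": [0,0,0,0,0,0,0,0],"wy": [0,0,0,0,0,0,0,0],"wz": [0,0,0,0,1.26,0,0,0]}' >/dev/null; python3 - <<'E'
from h import *
im=snap('wrist','w5.png')
hsv=cv2.cvtColor(im,cv2.COLOR_RGB2HSV);mk=cv2.inRange(hsv,(12,120,110),(32,255,255))
n,l,st,c=cv2.connectedComponentsWithStats(mk)
m=camera_model('wrist')
for k in range(1,n):
    if 40<st[k,4]<900: print(st[k,4],c[k],onz('wrist',c[k],.11,m).round(4))
E
python3 go.py 0.5944 -0.0312 0.0915 73.5
```

```text
279 [128.84229391  52.44444444] [0.5364 0.1077 0.11  ]
395 [343.66075949  59.62025316] [0.6351 0.0669 0.11  ]
204 [123.14705882 254.64705882] [0.4955 0.0091 0.11  ]
284 [318.22535211 277.78873239] [ 0.5941 -0.0317  0.11  ]
t 13.68 pos [ 0.5931 -0.0303  0.1482] yaw 73.65 Ftool [-0.2 -0.6  0.3] Mz -0.015 open 0.498 grip 0 j6 0.04
delta [-0.0005  0.0016  0.0567] rz 0.003 tilt [-0.001  0.    -1.   ]
```

View pics/w5.png

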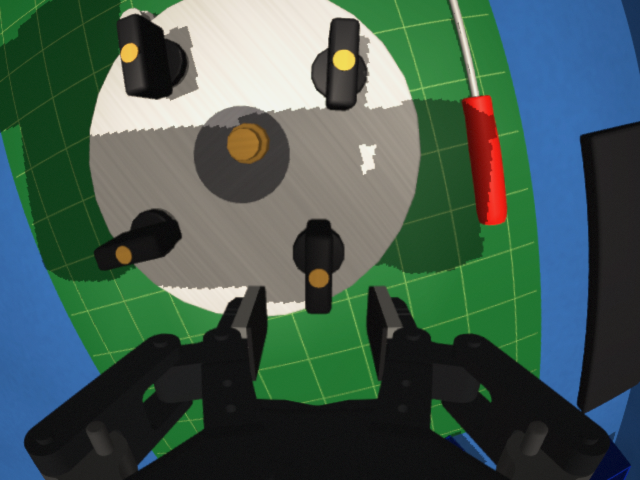

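K4's bar is upright at column 318 and the jaw centre is at 317; K1, K2 and K3 show at (123,255), (129,52) and (344,60). It needs +1.2 mm in y.

In the tool's units: 0.028 m is 2.8, 0.0012 m is 0.12.

```bash
python3 -m inch '{"dx": [0,0,0,0],"dy": [0.12,0,0,0],"dz": [2.8,2.8,0,0],"wx": [0,0,0,0],"wy": [0,0,0,0],"wz": [0,0,0,0]}' >/dev/null; python3 go.py; python3 -m inch '{"dx": [0,0,0,0,0,0],"dy": [0,0,0,0,0,0],"dz": [0,0,0,0,0,0],"wx": [0,0,0,0,0,0],"wy": [0,0,0,0,0,0],"wz": [0,0,0,0,0,0]}' 0.0 >/dev/null; python3 go.py;  for i in 1 2 3; do python3 -m inch '{"dx": [0,0],"dy": [0,0],"dz": [0,0],"wx": [0,0],"wy": [0,0],"wz": [2,0]}' >/dev/null; python3 go.py; done
```

```text
t 14.02 pos [ 0.594  -0.0309  0.0921] yaw 73.59 Ftool [-0.3 -0.3 -0.6] Mz 0.032 open 0.501 grip 0 j6 0.04
t 14.52 pos [ 0.5944 -0.0314  0.0946] yaw 73.53 Ftool [-0.4 -7.2 -9.4] Mz 0.011 open 0.151 grip 59 j6 0.04
t 14.68 pos [ 0.5943 -0.0314  0.0946] yaw 67.52 Ftool [-1.2 -8.6 -9.7] Mz 0.035 open 0.150 grip 60 j6 0.14
t 14.85 pos [ 0.5943 -0.0314  0.0946] yaw 61.79 Ftool [-2.5 -8.1 -9.7] Mz 0.028 open 0.148 grip 60 j6 0.24
t 15.02 pos [ 0.5943 -0.0314  0.0946] yaw 56.06 Ftool [ -3.4  -7.6 -10.5] Mz 0.016 open 0.149 grip 60 j6 0.34
```

```bash
for i in 1 2 3; do python3 -m inch '{"dx": [0,0],"dy": [0,0],"dz": [0,0],"wx": [0,0],"wy": [0,0],"wz": [2,0]}' >/dev/null; python3 go.py; done
```

```text
t 15.18 pos [ 0.5942 -0.0314  0.0946] yaw 50.34 Ftool [ -4.   -7.1 -10.7] Mz -0.029 open 0.150 grip 60 j6 0.44
t 15.35 pos [ 0.5942 -0.0314  0.0945] yaw 44.63 Ftool [-4.5 -6.7 -9.6] Mz 0.204 open 0.151 grip 60 j6 0.54
t 15.52 pos [ 0.5941 -0.0314  0.0946] yaw 38.91 Ftool [ -5.9  -7.6 -10.7] Mz 0.233 open 0.151 grip 60 j6 0.64
```

```bash
for i in 1 2; do python3 -m inch '{"dx": [0,0],"dy": [0,0],"dz": [0,0],"wx": [0,0],"wy": [0,0],"wz": [2,0]}' >/dev/null; python3 go.py; done;  python3 -m inch '{"dx": [0,0,0,0,0,0,0],"dy": [0,0,0,0,0,0,0],"dz": [0,0,0,-3,-3,0,0],"wx": [0,0,0,0,0,0,0],"wy": [0,0,0,0,0,0,0],"wz": [0,0,0,0,0,0,0]}' 0.5 >/dev/null; python3 go.py 0.4965 0.0095 0.15 175.5
```

```text
t 15.68 pos [ 0.5941 -0.0314  0.0946] yaw 33.18 Ftool [-6.5 -6.4 -9.9] Mz 0.208 open 0.152 grip 60 j6 0.74
t 15.85 pos [ 0.5941 -0.0314  0.0946] yaw 27.45 Ftool [ -6.2  -5.5 -10.9] Mz 0.213 open 0.150 grip 60 j6 0.84
t 16.43 pos [ 0.5954 -0.032   0.1542] yaw 27.66 Ftool [0.1 0.2 1. ] Mz -0.021 open 0.497 grip 0 j6 0.84
delta [-0.0684 -0.0827  0.0037] rz -2.580 tilt [ 0.004 -0.001 -1.   ]
```

```bash
python3 -m inch '{"dx": [-2.28,-2.28,-2.28,0,0,0,0,0,0,0],"dy": [-2.76,-2.76,-2.76,0,0,0,0,0,0,0],"dz": [0.1,0.1,0.1,0,0,0,0,0,0,0],"wx": [0,0,0,0,0,0,0,0,0,0],"wy": [0,0,0,0,0,0,0,0,0,0],"wz": [0,0,0,-2.4,-2.4,-2.4,-2.4,-2.4,-2.4,-2.4]}' >/dev/null; python3 -m inch '{"dx": [0,0,0,0,0,0,0],"dy": [0,0,0,0,0,0,0],"dz": [0,0,0,0,0,0,0],"wx": [0,0,0,0,0,0,0],"wy": [0,0,0,0,0,0,0],"wz": [-2.4,-2.4,-2.4,-2.4,-2.4,-2.4,-2.4]}' >/dev/null; python3 -m inch '{"dx": [0,0,0,0,0,0,0,0,0,0],"dy": [0,0,0,0,0,0,0,0,0,0],"dz": [0,0,0,0,0,0,0,0,0,0],"wx": [0,0,0,0,0,0,0,0,0,0],"wy": [0,0,0,0,0,0,0,0,0,0],"wz": [-2.4,-2.4,-2.4,-2.4,-2.4,-2.4,-2.4,-1.2,0,0]}' >/dev/null; python3 - <<'E'
from h import *
im=snap('wrist','w6.png')
hsv=cv2.cvtColor(im,cv2.COLOR_RGB2HSV);mk=cv2.inRange(hsv,(12,120,110),(32,255,255))
n,l,st,c=cv2.connectedComponentsWithStats(mk)
m=camera_model('wrist')
for k in range(1,n):
    if 40<st[k,4]<900: print(st[k,4],c[k],onz('wrist',c[k],.11,m).round(4))
E
python3 go.py 0.4965 0.0095 0.0915 175.5
```

```text
309 [316.34627832 277.7961165 ] [0.4967 0.0093 0.11  ]
204 [490.44117647 325.80882353] [0.5375 0.1081 0.11  ]
300 [366.52666667 359.43666667] [0.5498 0.0335 0.11  ]
t 18.73 pos [0.4953 0.0099 0.1489] yaw 175.36 Ftool [-0.  -0.6  0.3] Mz -0.006 open 0.499 grip 0 j6 -1.71
delta [-0.0012 -0.0003  0.0574] rz -0.003 tilt [-0.001  0.    -1.   ]
```

View pics/w6.png

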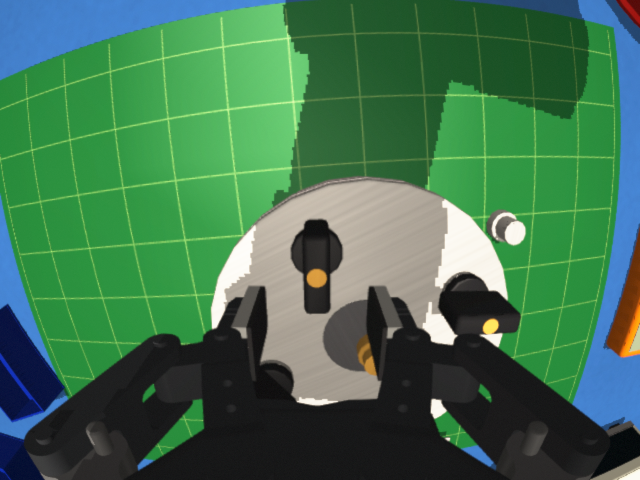

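K1's bar is upright at column 316 and aligned. Descend and firm up.

In the tool's units: 0.0285 m is 2.85.

```bash
python3 -m inch '{"dx": [0,0,0,0],"dy": [0,0,0,0],"dz": [2.85,2.85,0,0],"wx": [0,0,0,0],"wy": [0,0,0,0],"wz": [0,0,0,0]}' >/dev/null; python3 go.py; python3 -m inch '{"dx": [0,0,0,0,0,0],"dy": [0,0,0,0,0,0],"dz": [0,0,0,0,0,0],"wx": [0,0,0,0,0,0],"wy": [0,0,0,0,0,0],"wz": [0,0,0,0,0,0]}' 0.0 >/dev/null; python3 go.py;  for i in 1 2 3 4 5 6; do python3 -m inch '{"dx": [0,0],"dy": [0,0],"dz": [0,0],"wx": [0,0],"wy": [0,0],"wz": [2,0]}' >/dev/null; python3 go.py; done
```

```text
t 19.07 pos [0.4951 0.0099 0.0921] yaw 175.42 Ftool [ 0.3 -0.1  0.1] Mz 0.016 open 0.496 grip 0 j6 -1.71
t 19.57 pos [0.4964 0.0097 0.094 ] yaw 175.48 Ftool [ 0.9  0.7 -7.7] Mz 0.046 open 0.152 grip 61 j6 -1.71
t 19.73 pos [0.4964 0.0097 0.094 ] yaw 169.50 Ftool [ 1.1 -0.3 -7. ] Mz 0.241 open 0.149 grip 61 j6 -1.60
t 19.90 pos [0.4964 0.0096 0.094 ] yaw 163.78 Ftool [ 1.  -1.  -6.9] Mz 0.254 open 0.149 grip 61 j6 -1.50
t 20.07 pos [0.4964 0.0096 0.094 ] yaw 158.05 Ftool [ 1.  -1.4 -7. ] Mz 0.215 open 0.151 grip 61 j6 -1.40
t 20.23 pos [0.4964 0.0095 0.094 ] yaw 152.32 Ftool [ 0.5 -1.2 -7. ] Mz 0.197 open 0.149 grip 61 j6 -1.30
t 20.40 pos [0.4964 0.0095 0.094 ] yaw 146.60 Ftool [ 1.  -2.  -6.7] Mz 0.327 open 0.148 grip 62 j6 -1.20
t 20.57 pos [0.4963 0.0094 0.094 ] yaw 140.89 Ftool [ 0.1 -2.3 -7.2] Mz 0.391 open 0.154 grip 62 j6 -1.10
```

```bash
for i in 1 2 3 4; do python3 -m inch '{"dx": [0,0],"dy": [0,0],"dz": [0,0],"wx": [0,0],"wy": [0,0],"wz": [2.4,0]}' >/dev/null; python3 go.py; done; for i in 1 2 3; do python3 -m inch '{"dx": [0],"dy": [0],"dz": [0],"wx": [0],"wy": [0],"wz": [0]}' >/dev/null; python3 go.py; done
```

```text
t 20.73 pos [0.4963 0.0094 0.094 ] yaw 133.96 Ftool [-0.1 -1.6 -8.3] Mz 0.388 open 0.148 grip 62 j6 -0.98
t 20.90 pos [0.4962 0.0093 0.094 ] yaw 127.08 Ftool [-0.9 -2.3 -8.3] Mz 0.459 open 0.154 grip 62 j6 -0.86
t 21.07 pos [0.4962 0.0093 0.094 ] yaw 120.22 Ftool [-0.9 -3.  -8.2] Mz 0.531 open 0.147 grip 62 j6 -0.74
t 21.23 pos [0.4961 0.0093 0.094 ] yaw 113.34 Ftool [-0.9 -3.  -8. ] Mz 0.507 open 0.154 grip 62 j6 -0.62
t 21.32 pos [0.4961 0.0093 0.094 ] yaw 113.65 Ftool [-0.6 -2.8 -9.3] Mz 0.459 open 0.152 grip 62 j6 -0.63
t 21.40 pos [0.4961 0.0093 0.094 ] yaw 113.68 Ftool [-1.3 -3.4 -8. ] Mz 0.486 open 0.150 grip 62 j6 -0.63
t 21.48 pos [0.4961 0.0093 0.094 ] yaw 113.68 Ftool [ 0.2 -4.1 -8.3] Mz 0.496 open 0.152 grip 62 j6 -0.63
```

K1 is firm, clamp about 0.5. Next K3.

In the tool's units: -0.03 m is -3.

```bash
python3 -m inch '{"dx": [0,0,0,0,0,0,0],"dy": [0,0,0,0,0,0,0],"dz": [0,0,0,-3,-3,0,0],"wx": [0,0,0,0,0,0,0],"wy": [0,0,0,0,0,0,0],"wz": [0,0,0,0,0,0,0]}' 0.5 >/dev/null; python3 go.py 0.6351 0.0678 0.15 70
```

```text
t 22.07 pos [0.4962 0.0098 0.1536] yaw 113.60 Ftool [-0.5  0.2  0.5] Mz -0.006 open 0.500 grip 0 j6 -0.63
delta [-0.0024  0.1505  0.004 ] rz 0.761 tilt [ 0.003 -0.001 -1.   ]
```

Units first: shifts go in cm and turns go in units of 0.05 rad. So 0.0378 m is 3.78, 0.001 m is 0.1, 0.12 rad is 2.4.

```bash
python3 -m inch '{"dx": [-0.06,-0.06,-0.06,-0.06,0,0,0,0,0,0],"dy": [3.78,3.78,3.78,3.78,0,0,0,0,0,0],"dz": [0.1,0.1,0.1,0.1,0,0,0,0,0,0],"wx": [0,0,0,0,0,0,0,0,0,0],"wy": [0,0,0,0,0,0,0,0,0,0],"wz": [0,0,0,0,2.4,2.4,2.4,2.4,2.4,2.4]}' >/dev/null; python3 -m inch '{"dx": [0,0,0],"dy": [0,0,0],"dz": [0,0,0],"wx": [0,0,0],"wy": [0,0,0],"wz": [0.82,0,0]}' >/dev/null; cat > dot.py <<'E'
from h import *
im=get_image('wrist');m=camera_model('wrist')
hsv=cv2.cvtColor(im,cv2.COLOR_RGB2HSV);mk=cv2.inRange(hsv,(12,120,110),(32,255,255))
n,l,st,c=cv2.connectedComponentsWithStats(mk)
for k in range(1,n):
    if 40<st[k,4]<900 and abs(c[k,0]-317)<40 and abs(c[k,1]-278)<30:
        print(st[k,4],c[k],onz('wrist',c[k],.11,m).round(4))
        # bar edges per row of the top: dark pixels, bar angle in image
        g=im.max(2);e=[]
        for v in range(int(c[k,1])+10,int(c[k,1])+32,2):
            u=int(c[k,0]);a=u
            while g[v,a]<75 and a>u-40:a-=1
            b=u
            while g[v,b]<75 and b<u+40:b+=1
            e.append((v,a,b))
        e=np.array(e);print('edges',e[::3].tolist(),'slope',np.polyfit(e[:,0],(e[:,1]+e[:,2])/2,1)[0].round(3))
E
python3 dot.py; python3 go.py 0.6351 0.0678 0.0915 70
```

```text
305 [316.72459016 279.88852459] [0.6347 0.0662 0.11  ]
edges [[289, 316, 316], [295, 303, 331], [301, 304, 331], [307, 304, 331]] slope 0.057
t 23.20 pos [0.6348 0.0682 0.1476] yaw 70.10 Ftool [-0.6  0.1 -0.3] Mz -0.027 open 0.500 grip 0 j6 0.27
delta [-0.0003  0.0005  0.0561] rz 0.002 tilt [-0.001  0.    -1.   ]
```

In the tool's units: 0.028 m is 2.8.

```bash
python3 -m inch '{"dx": [0,0,0,0],"dy": [0,0,0,0],"dz": [2.8,2.8,0,0],"wx": [0,0,0,0],"wy": [0,0,0,0],"wz": [0,0,0,0]}' >/dev/null; python3 go.py; python3 -m inch '{"dx": [0,0,0,0,0,0],"dy": [0,0,0,0,0,0],"dz": [0,0,0,0,0,0],"wx": [0,0,0,0,0,0],"wy": [0,0,0,0,0,0],"wz": [0,0,0,0,0,0]}' 0.0 >/dev/null; python3 go.py;  for i in 1 2 3 4 5 6; do python3 -m inch '{"dx": [0,0],"dy": [0,0],"dz": [0,0],"wx": [0,0],"wy": [0,0],"wz": [2,0]}' >/dev/null; python3 go.py; done
```

```text
t 23.53 pos [0.6345 0.0682 0.0917] yaw 70.05 Ftool [-0.2 -0.6  0.2] Mz 0.002 open 0.502 grip 0 j6 0.27
t 24.03 pos [0.6353 0.0685 0.0946] yaw 70.03 Ftool [-0.3 -3.8 -6.6] Mz 0.026 open 0.150 grip 60 j6 0.27
t 24.20 pos [0.6354 0.0684 0.0946] yaw 64.05 Ftool [-0.8 -3.9 -5.7] Mz 0.209 open 0.153 grip 60 j6 0.38
t 24.37 pos [0.6355 0.0683 0.0946] yaw 58.32 Ftool [-0.9 -3.5 -5.7] Mz 0.147 open 0.151 grip 60 j6 0.48
t 24.53 pos [0.6356 0.0682 0.0946] yaw 52.59 Ftool [-1.5 -1.6 -5.4] Mz 0.194 open 0.152 grip 60 j6 0.58
t 24.70 pos [0.6357 0.0681 0.0946] yaw 46.86 Ftool [-0.9 -1.4 -5.3] Mz 0.220 open 0.149 grip 60 j6 0.68
t 24.87 pos [0.6358 0.068  0.0946] yaw 41.14 Ftool [-1.6 -0.5 -4.3] Mz 0.408 open 0.151 grip 60 j6 0.78
t 25.03 pos [0.6358 0.0679 0.0946] yaw 35.46 Ftool [-1.7 -0.1 -6.3] Mz 0.440 open 0.149 grip 60 j6 0.88
```

```bash
for i in 1 2 3 4; do python3 -m inch '{"dx": [0,0],"dy": [0,0],"dz": [0,0],"wx": [0,0],"wy": [0,0],"wz": [2.4,0]}' >/dev/null; python3 go.py; done; for i in 1 2 3; do python3 -m inch '{"dx": [0],"dy": [0],"dz": [0],"wx": [0],"wy": [0],"wz": [0]}' >/dev/null; python3 go.py; done; python3 -m inch '{"dx": [0,0,0,0,0,0,0],"dy": [0,0,0,0,0,0,0],"dz": [0,0,0,-3,-3,0,0],"wx": [0,0,0,0,0,0,0],"wy": [0,0,0,0,0,0,0],"wz": [0,0,0,0,0,0,0]}' 0.5 >/dev/null; python3 go.py 0.5369 0.1086 0.15 82.6
```

```text
t 25.20 pos [0.6359 0.0678 0.0946] yaw 28.54 Ftool [-3.3  0.7 -6.3] Mz 0.483 open 0.150 grip 60 j6 1.00
t 25.37 pos [0.6359 0.0676 0.0946] yaw 21.66 Ftool [-2.9  1.6 -5.6] Mz 0.432 open 0.154 grip 60 j6 1.12
t 25.53 pos [0.636  0.0675 0.0946] yaw 14.79 Ftool [-1.3  2.  -6.4] Mz 0.476 open 0.150 grip 60 j6 1.24
t 25.70 pos [0.636  0.0673 0.0946] yaw 7.91 Ftool [-1.6  2.6 -6.2] Mz 0.524 open 0.154 grip 60 j6 1.36
t 25.78 pos [0.636  0.0673 0.0946] yaw 8.22 Ftool [-2.2  4.3 -5.7] Mz 0.462 open 0.150 grip 60 j6 1.35
t 25.87 pos [0.636  0.0673 0.0946] yaw 8.25 Ftool [-2.6  3.6 -6.2] Mz 0.455 open 0.151 grip 60 j6 1.35
t 25.95 pos [0.636  0.0673 0.0946] yaw 8.25 Ftool [-1.6  3.6 -6.2] Mz 0.571 open 0.153 grip 60 j6 1.35
t 26.53 pos [0.6358 0.0683 0.1542] yaw 8.14 Ftool [ 0.   0.  -0.1] Mz -0.033 open 0.501 grip 0 j6 1.35
delta [-0.0922 -0.0539  0.0038] rz -1.300 tilt [ 0.003 -0.    -1.   ]
```

K3 is firm (about 0.5). Next K2.

```bash
python3 -m inch '{"dx": [-3.07,-3.07,-3.07,0,0,0,0,0,0,0],"dy": [-1.8,-1.8,-1.8,0,0,0,0,0,0,0],"dz": [0.1,0.1,0.1,0,0,0,0,0,0,0],"wx": [0,0,0,0,0,0,0,0,0,0],"wy": [0,0,0,0,0,0,0,0,0,0],"wz": [0,0,0,-2.4,-2.4,-2.4,-2.4,-2.4,-2.4,-2.4]}' >/dev/null; python3 -m inch '{"dx": [0,0,0,0,0,0],"dy": [0,0,0,0,0,0],"dz": [0,0,0,0,0,0],"wx": [0,0,0,0,0,0],"wy": [0,0,0,0,0,0],"wz": [-2.4,-2.4,-2.4,-2,0,0]}' >/dev/null; python3 dot.py; python3 go.py 0.5369 0.1086 0.0915 82.6
```

```text
307 [317.88925081 278.3029316 ] [0.5369 0.1068 0.11  ]
edges [[288, 317, 317], [294, 305, 332], [300, 305, 332], [306, 305, 332]] slope 0.041
t 27.92 pos [0.536  0.1087 0.1489] yaw 82.43 Ftool [-0.5  0.2  0.6] Mz -0.021 open 0.497 grip 0 j6 0.12
delta [0.0001 0.001  0.0573] rz -0.003 tilt [-0.001  0.    -1.   ]
```

```bash
python3 -m inch '{"dx": [0,0,0,0],"dy": [0.07,0,0,0],"dz": [2.85,2.85,0,0],"wx": [0,0,0,0],"wy": [0,0,0,0],"wz": [0,0,0,0]}' >/dev/null; python3 go.py; python3 -m inch '{"dx": [0,0,0,0,0,0],"dy": [0,0,0,0,0,0],"dz": [0,0,0,0,0,0],"wx": [0,0,0,0,0,0],"wy": [0,0,0,0,0,0],"wz": [0,0,0,0,0,0]}' 0.0 >/dev/null; python3 go.py;  for i in 1 2 3 4 5 6; do python3 -m inch '{"dx": [0,0],"dy": [0,0],"dz": [0,0],"wx": [0,0],"wy": [0,0],"wz": [2,0]}' >/dev/null; python3 go.py; done
```

```text
t 28.25 pos [0.5364 0.1085 0.0919] yaw 82.52 Ftool [ 0.6  0.2 -1.6] Mz -0.007 open 0.500 grip 0 j6 0.12
t 28.75 pos [0.537  0.1088 0.0943] yaw 82.60 Ftool [-0.4 -5.  -8.1] Mz 0.076 open 0.152 grip 60 j6 0.11
t 28.92 pos [0.5371 0.1087 0.0943] yaw 76.62 Ftool [-0.5 -5.  -8. ] Mz 0.150 open 0.151 grip 60 j6 0.22
t 29.08 pos [0.5372 0.1087 0.0943] yaw 70.89 Ftool [-0.5 -5.2 -7.7] Mz 0.243 open 0.151 grip 60 j6 0.32
t 29.25 pos [0.5373 0.1086 0.0943] yaw 65.16 Ftool [-2.  -3.4 -7.5] Mz 0.224 open 0.152 grip 60 j6 0.42
t 29.42 pos [0.5373 0.1085 0.0943] yaw 59.43 Ftool [-1.4 -3.  -7.5] Mz 0.269 open 0.151 grip 60 j6 0.52
t 29.58 pos [0.5374 0.1085 0.0943] yaw 53.72 Ftool [-2.8 -0.9 -7.7] Mz 0.365 open 0.149 grip 60 j6 0.62
t 29.75 pos [0.5374 0.1084 0.0943] yaw 48.00 Ftool [-3.3 -2.6 -6.6] Mz 0.443 open 0.153 grip 60 j6 0.72
```

```bash
for i in 1 2 3 4; do python3 -m inch '{"dx": [0,0],"dy": [0,0],"dz": [0,0],"wx": [0,0],"wy": [0,0],"wz": [2.4,0]}' >/dev/null; python3 go.py; done; for i in 1 2; do python3 -m inch '{"dx": [0],"dy": [0],"dz": [0],"wx": [0],"wy": [0],"wz": [0]}' >/dev/null; python3 go.py; done; python3 -m inch '{"dx": [0,0,0,0,0,0,0],"dy": [0,0,0,0,0,0,0],"dz": [0,0,0,-3,-3,0,0],"wx": [0,0,0,0,0,0,0],"wy": [0,0,0,0,0,0,0],"wz": [0,0,0,0,0,0,0]}' 0.5 >/dev/null; python3 go.py 0.5944 -0.0314 0.15 33
```

```text
t 29.92 pos [0.5375 0.1083 0.0944] yaw 41.07 Ftool [-3.  -1.3 -5.8] Mz 0.476 open 0.148 grip 60 j6 0.84
t 30.08 pos [0.5375 0.1082 0.0944] yaw 34.20 Ftool [-3.7 -0.3 -6.3] Mz 0.442 open 0.153 grip 60 j6 0.96
t 30.25 pos [0.5375 0.1081 0.0944] yaw 27.33 Ftool [-4.1  1.8 -6.3] Mz 0.489 open 0.152 grip 60 j6 1.08
t 30.42 pos [0.5376 0.108  0.0944] yaw 20.45 Ftool [-3.7  1.9 -5.9] Mz 0.501 open 0.151 grip 60 j6 1.20
t 30.50 pos [0.5375 0.108  0.0943] yaw 20.76 Ftool [-3.7  2.5 -6.2] Mz 0.517 open 0.152 grip 60 j6 1.19
t 30.58 pos [0.5376 0.108  0.0944] yaw 20.78 Ftool [-4.2  2.3 -6.8] Mz 0.538 open 0.151 grip 60 j6 1.19
t 31.17 pos [0.5377 0.1086 0.1539] yaw 20.72 Ftool [0.5 0.5 0.3] Mz 0.021 open 0.504 grip 0 j6 1.19
delta [0.0035 0.151  0.0041] rz -0.214 tilt [ 0.003  0.    -1.   ]
```

```bash
python3 -m inch '{"dx": [0.09,0.09,0.09,0.09,0,0,0,0,0],"dy": [3.78,3.78,3.78,3.78,0,0,0,0,0],"dz": [0.1,0.1,0.1,0.1,0,0,0,0,0],"wx": [0,0,0,0,0,0,0,0,0],"wy": [0,0,0,0,0,0,0,0,0],"wz": [0,0,0,0,-2.14,-2.14,0,0,0]}' >/dev/null; python3 dot.py; python3 go.py 0.5944 -0.0314 0.0915 33
```

```text
293 [316.23208191 276.7440273 ] [ 0.5939 -0.0316  0.11  ]
edges [[286, 316, 316], [292, 303, 330], [298, 303, 330], [304, 303, 330]] slope 0.009
t 31.97 pos [ 0.5937 -0.0312  0.1482] yaw 32.88 Ftool [-0.5 -0.6  0. ] Mz -0.018 open 0.500 grip 0 j6 0.75
delta [0.0005 0.0006 0.0567] rz -0.002 tilt [-0.001  0.    -1.   ]
```

In the tool's units: 0.028 m is 2.8.

```bash
python3 -m inch '{"dx": [0,0,0,0],"dy": [0,0,0,0],"dz": [2.8,2.8,0,0],"wx": [0,0,0,0],"wy": [0,0,0,0],"wz": [0,0,0,0]}' >/dev/null; python3 go.py; python3 -m inch '{"dx": [0,0,0,0,0,0],"dy": [0,0,0,0,0,0],"dz": [0,0,0,0,0,0],"wx": [0,0,0,0,0,0],"wy": [0,0,0,0,0,0],"wz": [0,0,0,0,0,0]}' 0.0 >/dev/null; python3 go.py;  for i in 1 2 3 4 5 6; do python3 -m inch '{"dx": [0,0],"dy": [0,0],"dz": [0,0],"wx": [0,0],"wy": [0,0],"wz": [2,0]}' >/dev/null; python3 go.py; done
```

```text
t 32.30 pos [ 0.5934 -0.0312  0.092 ] yaw 32.95 Ftool [ 0.2  0.3 -0.4] Mz 0.075 open 0.498 grip 0 j6 0.75
t 32.80 pos [ 0.5944 -0.031   0.0945] yaw 33.00 Ftool [ 0.4 -4.3 -7.4] Mz 0.024 open 0.153 grip 60 j6 0.75
t 32.97 pos [ 0.5944 -0.0311  0.0945] yaw 27.01 Ftool [-2.1 -4.  -6.2] Mz 0.196 open 0.150 grip 60 j6 0.85
t 33.13 pos [ 0.5943 -0.0311  0.0945] yaw 21.28 Ftool [-2.  -4.5 -6.8] Mz 0.228 open 0.152 grip 60 j6 0.95
t 33.30 pos [ 0.5943 -0.0311  0.0945] yaw 15.56 Ftool [-1.4 -3.1 -6.8] Mz 0.204 open 0.148 grip 60 j6 1.05
t 33.47 pos [ 0.5943 -0.0312  0.0946] yaw 9.83 Ftool [-1.2 -2.6 -7.2] Mz 0.194 open 0.147 grip 60 j6 1.15
t 33.63 pos [ 0.5943 -0.0312  0.0945] yaw 4.12 Ftool [-2.6 -3.  -6.8] Mz 0.379 open 0.151 grip 60 j6 1.25
t 33.80 pos [ 0.5943 -0.0313  0.0945] yaw -1.61 Ftool [-3.5 -2.6 -7. ] Mz 0.432 open 0.148 grip 60 j6 1.35
```

```bash
for i in 1 2 3 4; do python3 -m inch '{"dx": [0,0],"dy": [0,0],"dz": [0,0],"wx": [0,0],"wy": [0,0],"wz": [2.4,0]}' >/dev/null; python3 go.py; done; for i in 1 2; do python3 -m inch '{"dx": [0],"dy": [0],"dz": [0],"wx": [0],"wy": [0],"wz": [0]}' >/dev/null; python3 go.py; done; python3 -m inch '{"dx": [0,0,0,0,0,0,0,0,0],"dy": [0,0,0,0,0,0,0,0,0],"dz": [0,0,0,-3,-3,-3,-3,0,0],"wx": [0,0,0,0,0,0,0,0,0],"wy": [0,0,0,0,0,0,0,0,0],"wz": [0,0,0,0,0,0,0,0,0]}' 0.5 >/dev/null; python3 go.py
```

```text
t 33.97 pos [ 0.5943 -0.0313  0.0945] yaw -8.54 Ftool [-3.6 -1.6 -7. ] Mz 0.409 open 0.149 grip 60 j6 1.47
t 34.13 pos [ 0.5942 -0.0313  0.0945] yaw -15.41 Ftool [-4.6 -0.9 -7. ] Mz 0.460 open 0.149 grip 60 j6 1.59
t 34.30 pos [ 0.5942 -0.0314  0.0945] yaw -22.29 Ftool [-3.8 -0.8 -7. ] Mz 0.536 open 0.149 grip 60 j6 1.71
t 34.47 pos [ 0.5941 -0.0314  0.0945] yaw -29.16 Ftool [-4.  -0.7 -7.5] Mz 0.511 open 0.154 grip 60 j6 1.83
t 34.55 pos [ 0.5941 -0.0314  0.0945] yaw -28.85 Ftool [-4.2  0.3 -7.9] Mz 0.467 open 0.148 grip 60 j6 1.82
t 34.63 pos [ 0.5942 -0.0314  0.0945] yaw -28.82 Ftool [-3.1  0.3 -7.3] Mz 0.520 open 0.150 grip 60 j6 1.82
t 35.38 pos [ 0.5944 -0.0318  0.214 ] yaw -28.90 Ftool [ 0.2 -0.   0.7] Mz -0.040 open 0.499 grip 0 j6 1.83
```

```bash
python3 -c "from plant import *;print(close_job())"
```

```text
the job is handed in; nothing more can be done
None
```

All four knobs were nipped up and then firmed in star order, with clamp at about 0.5 rad on each judging by the felt torque. The gripper is off the chamber and the job was handed in at about 35 s; no verdict was returned.

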